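Feel along the bent pipe, then bleed it

ROBOT

A 7-joint arm with a two-finger parallel gripper is mounted at the origin on the work surface. World frame = base frame: x ahead of the robot, y to its left, z up, the work surface at z = 0. Lengths are in m, angles in rad, forces in N, time in s.
With the tool pointing down it reaches from about 0.35 to 0.9 m from the base axis. Payload 8.1 kg.
Tool frame: the origin (TCP) lies between the finger pads; the fingertips stand 25 mm ahead of it and the grasp point (between the pads) lies 6 mm ahead of it; z points along the fingers, x is the direction in which the jaws open and shut, and the axes are right-handed (so a half turn about z gives the same grasp; the last joint's range is limited). The gripper opens to 85 mm and grips with 20 to 120 N. Pads are 22 mm wide; open, the fingers measure 114 mm over their backs; the gripper's body (76 mm by 85 mm) begins 54 mm behind the grasp point. The pads swing forward as they close: fully open they stand 13 mm farther back than shut.
Start: joints at [1.132, 0.434, 0.025, 1.573, -0.012, 1.134, -0.075], TCP at [0.206, -0.59, 0.256] pointing down, gripper open.
Joint ranges: [-2.62, 2.62], [-0.44, 2.09], [-1.27, 1.32], [0.08, 2.57], [-1.32, 4.46], [0.12, 2], [-2.74, 2.74]. Speed limits (rad/s): [2.22, 2.22, 3.01, 3.01, 3.14, 3.14, 3.14].

INTERFACE

Orientations are given as a unit quaternion [w, x, y, z].
In Python, from bench import readout, capture, get_calibration, order gives the robot as it stands.
- The arm moves only by the tool carry_out, never from a script. Its argument "moves" is text: rows parted by semicolons, each of 4 numbers parted by spaces: the shift along the tool's x, y, z in m, then the turn about the tool's z in degrees. In form: tx ty tz spin; .... A call has exactly 10 rows; each row is the pose to reach, as a shift and turn from the pose commanded when the call began, along the tool's axes at that moment; what a row does not reach only later rows make up. A row lasts 1/12 s, in which the tool goes at most 41.7 mm and 7.16 degrees, less where a joint would pass 70% of its speed; a pose out of reach is approached as far as the arm can. A call with a gripper value outside its range is refused whole. "gripper" is the opening, from -1 (shut) to 1 (fully open), so that 0 is half open, set as the call begins (left out, the last holds). The fingers move at their own pace and stop on an object; the grip force is fixed at half the most. Time passes only in rows, so rows that repeat a pose let the fingers close, or fill a call up. It gives the time, the measured TCP pose, the force and the opening at its end, in the units of the state.
- readout.state(): the state, without advancing time (a new reading comes with each control period).
- capture(name): name is "side" or "top" or "wrist"; returns the picture (480x640x3 uint8, blue, green, red); there is no depth.
- get_calibration(name): a dict with "K" (3x3 intrinsics, pixels), "dist" ([k1, k2, p1, p2, k3] as OpenCV has them; the pictures are not rectified), "rvec" (rotation vector, rad) and "tvec" (3), from world to camera coordinates, as OpenCV has them. Camera axes: x right, y down, z forward; pixel columns grow to the right and rows downward; lengths in m; the calibration is good to about 2 mm. A picture is of the moment at which its call begins: read the wrist's pose just before it. get_calibration takes no time and is no camera call; for the wrist camera it gives the pose at the moment of the call.
- order.finish_job(): hands the job in, once; it reports no verdict.
The state is a dict: "clock": time; "joint_pos": joint angles; "qd": joint speeds; "effort": joint torques, N m; "tcp_pos": TCP position; "orientation": TCP orientation; "contact_force": force on the tool from outside, world axes, zero at the start; "torque": the same for the moment, N m; "finger_gap": finger opening in m.
Only numpy, scipy, OpenCV 4.12 (cv2) and the standard library are available. Lean on these libraries where they do the work, as an engineer would, in place of code of your own. Each camera call takes 0.05 s, during which the arm holds its last target.

TASK

Check the bent copper pipe for drips: run the fingertips (best with the gripper closed and pointing straight down) along the middle of the pipe's top, just brushing it or no more than a finger's breadth above it, from beside the valve, round both elbows, to just before the bleeder. Then press that bleeder's plunger down, close to the bottom of its travel, and finish while still holding it down. Grip, lift or shift nothing, push no harder than a light hand would, and leave the straight pipe panel and the other things alone.

Things in the scene. Friction and masses are not known exactly. Their poses are not given: they have to be found in the camera images.
- bent_panel: Bent pipe panel: loose 280 x 150 x 18 mm plywood board, about 1.6 kg, flat on the bench, with a Z-shaped run of 22 mm copper pipe. Origin: centre of its underside; x along the 280 mm, from valve end (-x) to bleeder end (+x), z up. Pipe's top 50 mm above the bench (elbows 51). Pipe in panel mm (x, y): valve (-102,-45), elbow (0,-45), elbow (0,45), bleeder (105,45).
- valve (a point): Centre of the bent panel's brass shut-off valve at panel (-118, -45) mm, 39 mm above the bench. The valve is 33 mm long (x -134 to -101), 31 mm thick; on top a steel cross handle 8 mm (x) by 46 mm (y), top 63 mm above the bench. Not to be worked.
- bleeder (a joint): The bent panel's air bleeder: steel plunger cap (26 mm diameter) on a brass riser (30 mm diameter, top 50 mm above the bench) at the end of the bent pipe. Travel in m: 0 = up, 0.010 = fully down. A spring lifts it: about 1.8 N to start it, 4.8 N fully down; it returns if let go. It bleeds properly from 0.006 on.
- bleeder_top (a point): Centre of the flat top face of that bleeder's plunger cap, at panel (105, 45) mm, 68 mm above the bench when up (18 mm higher than the pipe's top); moves with the plunger.
- straight_panel: The other, narrower panel: loose 280 x 75 x 18 mm board with one straight pipe along its middle and the same kind of valve (-x end) and bleeder (+x end, (105, 0) mm, top 68 mm). Origin: centre of its underside, x towards its bleeder. To be left alone.
- paste_jar: Bystander: loose closed jar, 64 mm diameter, 65 mm tall, origin centre of its underside.
- tee: Bystander: loose copper tee fitting, 64 mm long (x), 29 mm thick, its branch to +y 34 mm; origin on its underside.
- wrench: Bystander: loose steel wrench 190 mm long lying flat on the far side; origin at its middle, on its underside.
- pipe0 (a point): Point on the top of the bent pipe, 50 mm above the bench: on the first leg, 22 mm past the valve end of the pipe (start of the tracing); panel frame (-80, -45, 50) mm. z up.
- pipe1 (a point): Point on the top of the bent pipe, 50 mm above the bench: middle of the first leg; (-40, -45, 50) mm. z up.
- pipe2 (a point): Point on the top of the bent pipe, 50 mm above the bench: first elbow; (0, -45, 50) mm. z up.
- pipe3 (a point): Point on the top of the bent pipe, 50 mm above the bench: middle of the cross leg; (0, 0, 50) mm. z up.
- pipe4 (a point): Point on the top of the bent pipe, 50 mm above the bench: second elbow; (0, 45, 50) mm. z up.
- pipe5 (a point): Point on the top of the bent pipe, 50 mm above the bench: on the last leg, 60 mm before the bleeder's axis; (45, 45, 50) mm. z up.

How it is judged:
By the outcome, as a careful person would: the job done as asked, in the order asked, and still so for the second after the job is handed in, while the arm keeps its last pose, push and grip.
It also fails if it takes over 51 s, if anything falls off the work surface, if the arm or the gripper's body presses on something with over 40 N, if the wrist force passes 120 N, or if a joint passes its speed limit or range.

## Working session

There is one attempt and no reset: what is moved stays moved. The work goes in short steps, Python scripts to look and compute and a tool call to move; the robot and the scene stay as the last step left them, time stands still between calls to the robot, and variables do not carry over. Pictures are saved under pics/ and viewed, and the job is handed in when it is done.

Besides the shell and the picture viewer there is one more tool, called after ">>>" in YAML: its name, and indented under it one key for each argument. carry_out: Moves the arm, as the interface text tells. Its arguments: {"type":"object","properties":{"moves":{"type":"string"},"gripper":{"type":"number"}},"required":["moves"]}

```bash
mkdir -p pics; ls
python3 - <<'E'
from bench import readout, capture, get_calibration
import cv2
for n in ("top","side","wrist"):
    cv2.imwrite(f"pics/{n}0.png",capture(n))
    c=get_calibration(n);print(n,c)
s=readout.state()
for k in s: print(k,s[k])
E
```

```text
pics
top {'K': array([[573.47200758,   0.        , 313.58648087],
       [  0.        , 573.47200758, 245.50227773],
       [  0.        ,   0.        ,   1.        ]]), 'dist': array([-0.13955959,  0.        ,  0.        ,  0.        ,  0.        ]), 'rvec': array([ 2.21664483, -2.19433636,  0.05700573]), 'tvec': array([-0.02101448,  0.61956582,  1.57468372])}
side {'K': array([[491.67838804,   0.        , 310.80770875],
       [  0.        , 491.67838804, 231.55439263],
       [  0.        ,   0.        ,   1.        ]]), 'dist': array([-0.10013266,  0.        ,  0.        ,  0.        ,  0.        ]), 'rvec': array([ 0.82593093, -2.51735856,  1.1545442 ]), 'tvec': array([0.48215667, 0.29165606, 1.02894943])}
wrist {'K': array([[353.5864003 ,   0.        , 321.93631841],
       [  0.        , 353.5864003 , 234.56919377],
       [  0.        ,   0.        ,   1.        ]]), 'dist': array([-0.01451534,  0.        ,  0.        ,  0.        ,  0.        ]), 'rvec': array([-2.34671018,  1.66672931,  0.26117883]), 'tvec': array([-0.62517957, -0.03820861,  0.37962092])}
clock 0.15
joint_pos [ 1.13243076  0.43508919  0.02496478  1.57390543 -0.01160013  1.13398641
 -0.07511828]
qd [-9.03281996e-04 -1.78625982e-03 -4.45832443e-06 -2.12672728e-03
  3.19236485e-04 -6.60485591e-04  2.71744456e-04]
effort [ 1.77491056e-04 -6.70891285e+01  1.02519549e+00 -3.16448665e+01
  1.56479288e-02  9.02776199e-03  3.13843236e-05]
tcp_pos [ 0.20577663 -0.58977133  0.25568309]
orientation [-3.13748822e-04  8.15296657e-01 -5.79043155e-01 -5.36752646e-04]
contact_force [-1.15027341  0.86085241  0.18279309]
torque [ 0.01964337  0.02901216 -0.04643106]
finger_gap 0.08521792704830346
```

```bash
ls pics
```

```text
side0.png
top0.png
wrist0.png
```

View pics/top0.png

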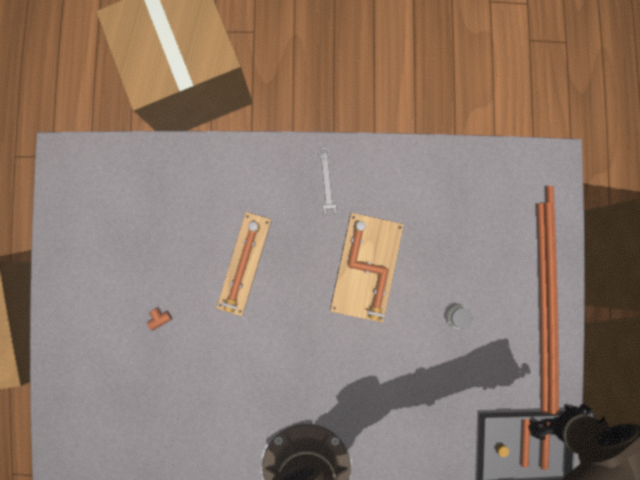

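View pics/side0.png

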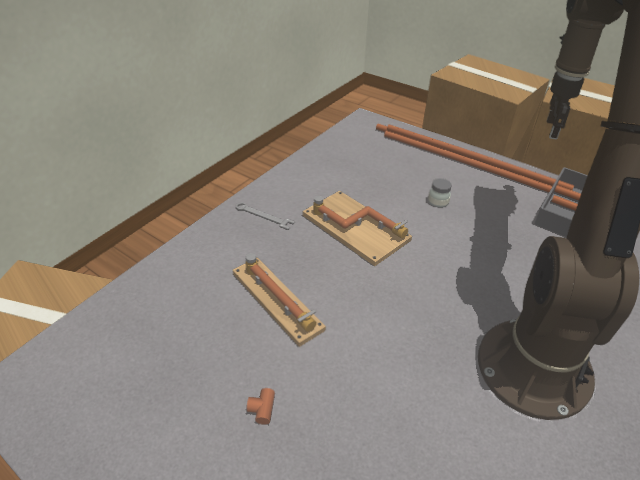

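View pics/wrist0.png

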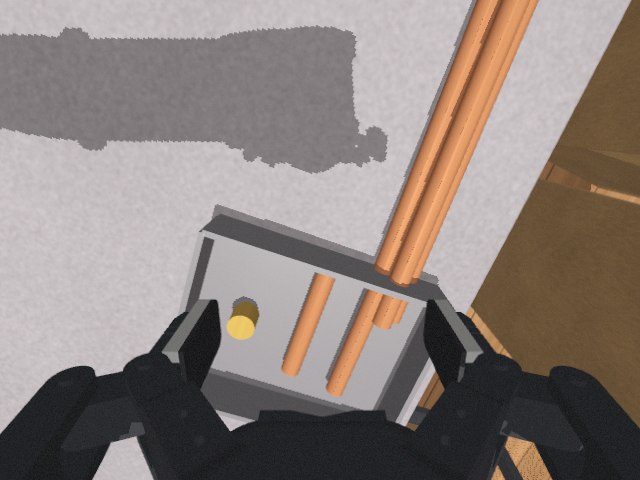

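The top view shows the bent panel with corners at about (351,213), (404,225), (383,322) and (331,311), its bleeder at (360,226) and its valve at (375,310). The straight panel is to its left. I'll enlarge both views.

Run:
```python
import cv2
a=cv2.imread("pics/top0.png")[200:335,310:430]; cv2.imwrite("pics/topc.png",cv2.resize(a,None,fx=4.4,fy=4.4,interpolation=cv2.INTER_CUBIC))
a=cv2.imread("pics/side0.png")[180:270,295:420]; cv2.imwrite("pics/sidec.png",cv2.resize(a,None,fx=6,fy=6,interpolation=cv2.INTER_CUBIC))
```

```text
(no output)
```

View pics/topc.png

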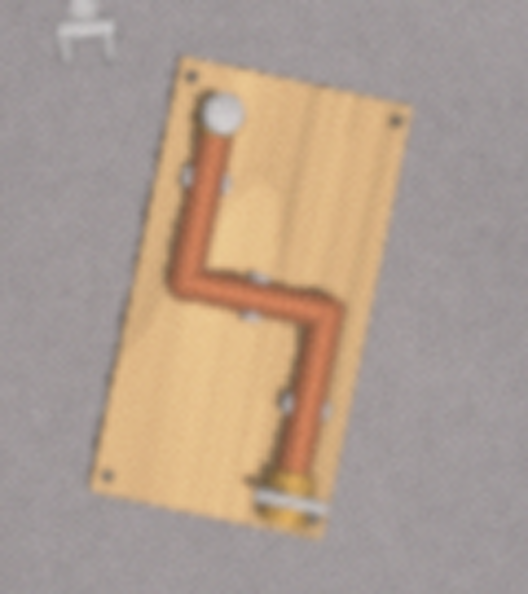

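View pics/sidec.png

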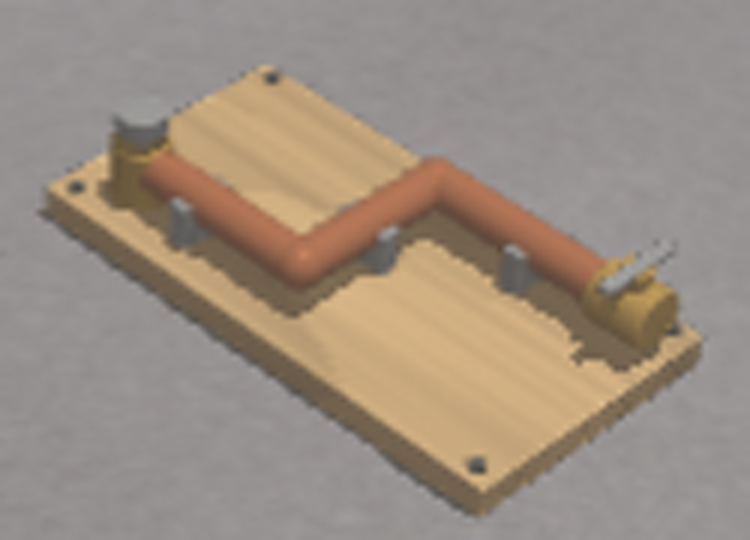

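```bash
cat > h.py <<'E'
import numpy as np,cv2
from scipy.optimize import least_squares
def R(a): c,s=np.cos(a),np.sin(a); return np.array([[c,-s,0],[s,c,0],[0,0,1]])
def proj(c,P): return cv2.projectPoints(np.asarray(P,float).reshape(-1,1,3),c["rvec"],c["tvec"],c["K"],c["dist"])[0].reshape(-1,2)
def W(p,P): return (R(p[2])@np.asarray(P,float).T).T+[p[0],p[1],0]
E
python3 - <<'E'
from h import *
from bench import get_calibration
C=[(140,75,18),(140,-75,18),(-140,-75,18),(-140,75,18)]
top=C+[(105,45,68),(0,45,51),(0,-45,51)]
tp=(np.array([(183,55),(413,103),(322,537),(93,490),(223,113),(187,283),(327,312)])+.5)/4.4-.5+[310,200]
sd=C+[]
sp=(np.array([(47,187),(268,66),(700,340),(480,487)])+.5)/6-.5+[295,180]
T,S=get_calibration("top"),get_calibration("side")
def f(p,w=(1,1)): return np.r_[(proj(T,W(p,np.array(top)/1e3))-tp).ravel()*w[0],(proj(S,W(p,np.array(sd)/1e3))-sp).ravel()*w[1]]
for w in((1,1),(1,0),(0,1)):
    r=least_squares(f,[.6,-.1,-.2],args=(w,)); print(w,r.x)
    if w==(1,1): print(f(r.x).reshape(-1,2).round(1)); b=r.x
for n,q in dict(valve=(-118,-45,63),p0=(-80,-45,50),e1=(0,-45,50),e2=(0,45,50),p5=(45,45,50),bl=(105,45,68)).items(): print(n,W(b,np.array([q])/1e3).round(4))
E
```

```text
(1, 1) [ 0.56141963 -0.16210783 -0.20143105]
[[-0.5 -0.1]
 [-0.1  0.4]
 [-0.1  0.7]
 [-1.1  0.1]
 [ 0.  -0.1]
 [-0.3 -0.4]
 [ 0.3 -0. ]
 [-0.5 -0.9]
 [-0.1 -1.3]
 [ 0.8 -1.3]
 [ 0.4  0.1]]
(1, 0) [ 0.56163757 -0.16289747 -0.19722391]
(0, 1) [ 0.56019676 -0.15930262 -0.20667786]
valve [[ 0.4368 -0.1826  0.063 ]]
p0 [[ 0.474  -0.1902  0.05  ]]
e1 [[ 0.5524 -0.2062  0.05  ]]
e2 [[ 0.5704 -0.118   0.05  ]]
p5 [[ 0.6145 -0.127   0.05  ]]
bl [[ 0.6733 -0.139   0.068 ]]
```

```bash
cat >> h.py <<'E'
from scipy.spatial.transform import Rotation as Ro
def tool(s):
    q=s["orientation"]; return Ro.from_quat([q[1],q[2],q[3],q[0]]).as_matrix()
B=np.array([0.56142,-0.16211,-0.20143])
E
python3 - <<'E'
from h import *
from bench import readout,get_calibration
s=readout.state();M=tool(s);c=get_calibration("wrist")
Rc=cv2.Rodrigues(c["rvec"])[0];cp=-Rc.T@c["tvec"]
print("cam in tool",M.T@(cp-s["tcp_pos"]), "optical axis in tool",M.T@Rc[2])
print(M.round(4))
# target viewing tool pose aligned
Mt=R(B[2])@np.array([[0,-1,0],[-1,0,0],[0,0,-1.]])
print("spin",Ro.from_matrix(M.T@Mt).as_rotvec(degrees=True))
for q in [(-80,-45),(-40,0),(-60,0)]:
    tgt=np.r_[W(B,np.array([[*q,0]])/1e3)[0][:2],0.256]
    print(q,tgt,M.T@(tgt-s["tcp_pos"]))
E
```

```text
cam in tool [ 0.00077833 -0.07909272 -0.11693075] optical axis in tool [1.83722462e-04 3.04460528e-01 9.52524936e-01]
[[ 3.294e-01 -9.442e-01 -5.000e-04]
 [-9.442e-01 -3.294e-01  1.100e-03]
 [-1.200e-03  1.000e-04 -1.000e+00]]
spin [2.52090590e-02 6.75579654e-02 3.07745265e+01]
(-80, -45) [ 0.4740343  -0.19019452  0.256     ] [-2.88905480e-01 -3.84912370e-01 -1.41994332e-06]
(-40, 0) [ 0.52222874 -0.15410718  0.256     ] [-3.07102465e-01 -4.42304612e-01  1.48047000e-05]
(-60, 0) [ 0.50263311 -0.15010576  0.256     ] [-3.17335675e-01 -4.25120864e-01  2.93696643e-05]
```

>>> carry_out:
  moves: "-0.01 -0.014 0 0; -0.03 -0.043 0 0; -0.05 -0.072 0 0; -0.07 -0.101 0 0; -0.09 -0.13 0 0; -0.11 -0.158 0 0; -0.13 -0.187 0 0; -0.15 -0.216 0 0; -0.17 -0.245 0 0; -0.19 -0.274 0 0"
  gripper: -1

```text
clock: 0.98
tcp_pos: [0.4026, -0.3189, 0.2563]
orientation: [0.0, 0.815, -0.579, -0.0]
contact_force: [0.8, -0.3, 0.2]
finger_gap: -0.0001
```

>>> carry_out:
  moves: "-0.02 -0.029 0 4; -0.04 -0.058 0 9; -0.06 -0.086 0 14; -0.08 -0.115 0 18; -0.097 -0.14 0 22; -0.107 -0.155 0 26; -0.113 -0.163 0 29; -0.117 -0.168 0 30.8; -0.117 -0.168 0 30.8; -0.117 -0.168 0 30.8"

```text
clock: 1.82
tcp_pos: [0.522, -0.1545, 0.2561]
orientation: [-0.0, -0.633, 0.774, 0.0]
contact_force: [-0.6, 0.5, -0.1]
finger_gap: 0.0002
```

Run:
```python
from h import *
from bench import readout,get_calibration,capture
c=get_calibration("wrist");np.savez("w1.npz",**c)
s=readout.state();im=capture("wrist")
cv2.imwrite("pics/w1.png",im)
for k in("clock","tcp_pos","contact_force","finger_gap","joint_pos"):print(k,s[k])
print(tool(s).round(4))
d=[(140,75,18),(140,-75,18),(-140,-75,18),(-140,75,18),(105,45,68),(0,45,51),(0,-45,51),(-80,-45,50)]
print(proj(c,W(B,np.array(d)/1e3)).round(1))
```

```text
clock 1.8167
tcp_pos [ 0.52197096 -0.15449606  0.25606456]
contact_force [-0.6309224   0.53584429 -0.13361417]
finger_gap 0.00017676581949180333
joint_pos [ 0.27797025  0.31106484 -0.11454225  1.76310336  0.04006646  1.07025148
 -1.62114593]
[[-1.986e-01 -9.801e-01 -6.000e-04]
 [-9.801e-01  1.986e-01 -1.000e-04]
 [ 2.000e-04  6.000e-04 -1.000e+00]]
[[235.8   1.2]
 [407.1   1.4]
 [388.7 290.8]
 [253.8 290.7]
 [262.8  32. ]
 [271.4 167.1]
 [371.2 167.2]
 [367.5 250.1]]
```

View pics/w1.png

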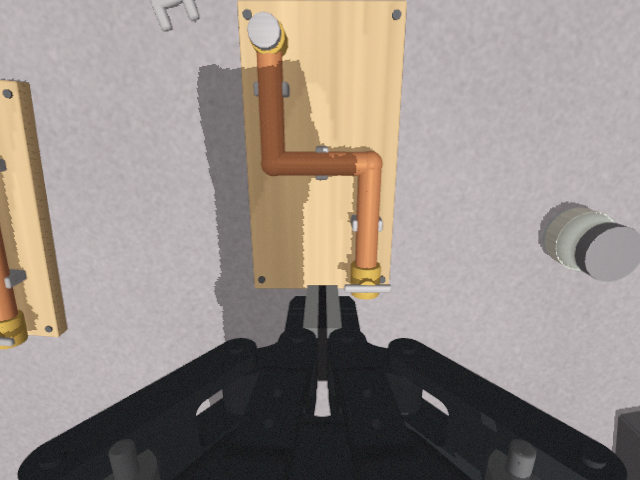

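The wrist view shows the bent panel nearly square-on, with the cap at about (265,31), the elbows at about (271,163) and (371,161), and the board's lower corners at (255,288) and (390,288). All of these are within a few pixels of prediction. I'll enlarge it to refine the fit.

Run:
```python
import cv2
a=cv2.imread("pics/w1.png")
cv2.imwrite("pics/w1a.png",cv2.resize(a[0:145,225:425],None,fx=4,fy=4,interpolation=cv2.INTER_CUBIC))
cv2.imwrite("pics/w1b.png",cv2.resize(a[150:300,235:415],None,fx=4,fy=4,interpolation=cv2.INTER_CUBIC))
```

```text
(no output)
```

View pics/w1a.png

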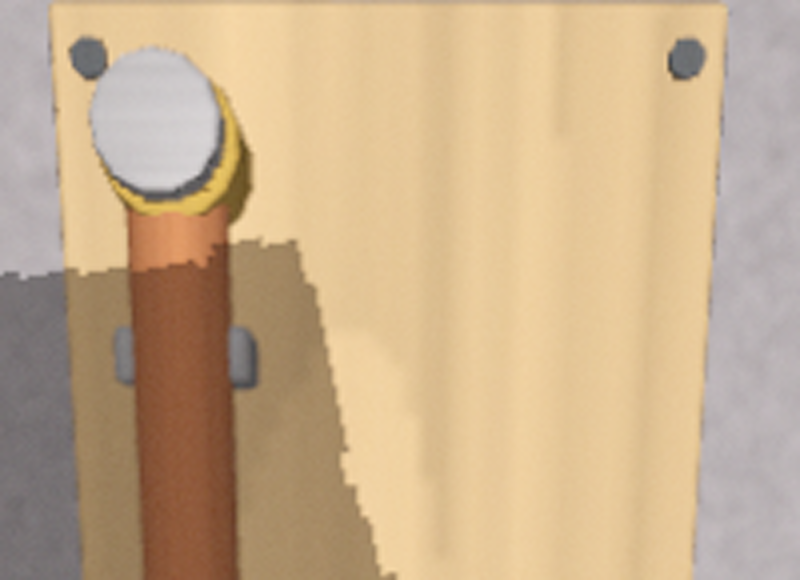

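View pics/w1b.png

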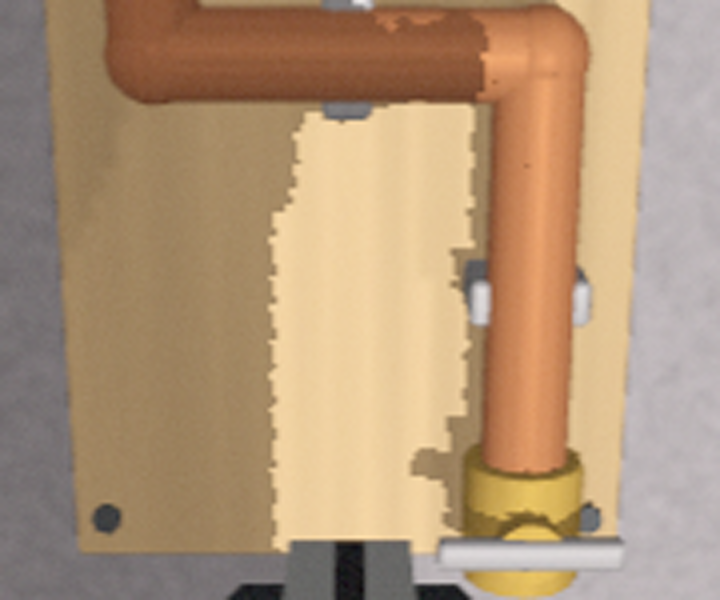

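Run:
```python
from h import *
c=dict(np.load("w1.npz"))
P=np.array([(140,75,18),(140,-75,18),(-140,-75,18),(-140,75,18),(105,45,68),(-118,-45,63)])/1e3
a=lambda x,y,ox,oy:((x+.5)/4-.5+ox,(y+.5)/4-.5+oy)
p=np.array([a(50,4,225,0),a(727,5,225,0),a(620,553,235,150),a(79,553,235,150),a(157,120,225,0),a(531,550,235,150)])
f=lambda b:(proj(c,W(b,P))-p).ravel()
r=least_squares(f,B);print(r.x,f(r.x).reshape(-1,2).round(1),f(B).reshape(-1,2).round(1))
```

```text
[ 0.56302421 -0.16293671 -0.20051735] [[-1.1 -1.6]
 [ 1.3 -1.8]
 [-0.2  1.5]
 [-0.1  1.5]
 [-0.6 -0.1]
 [ 0.9  2.7]] [[-1.3  0.5]
 [ 0.8  0.5]
 [-0.9  2.9]
 [-0.6  2.8]
 [-1.1  2.4]
 [ 0.2  4.4]]
```

>>> carry_out:
  moves: "0.01 0.01 0 0; 0.025 0.023 0.01 0; 0.037 0.034 0.03 0; 0.044 0.041 0.055 0; 0.045 0.0415 0.085 0; 0.045 0.0415 0.115 0; 0.045 0.0415 0.138 0; 0.045 0.0415 0.152 0; 0.045 0.0415 0.159 0; 0.045 0.0415 0.161 0"

```text
clock: 2.7
tcp_pos: [0.4709, -0.1913, 0.0944]
orientation: [-0.001, -0.632, 0.775, 0.001]
contact_force: [0.4, -0.0, 0.3]
finger_gap: -0.0003
```

```bash
sed -i 's/^B=.*/B=np.array([0.5625,-0.1627,-0.2010])/' h.py
cat >> h.py <<'E'
def look(n):
    from bench import readout,get_calibration,capture
    c=get_calibration("wrist");s=readout.state();im=capture("wrist");cv2.imwrite(f"pics/{n}.png",im)
    cv2.imwrite(f"pics/{n}s.png",cv2.resize(capture("side")[165:285,280:440],None,fx=5,fy=5,interpolation=cv2.INTER_CUBIC))
    for k in("clock","tcp_pos","contact_force"):print(k,s[k].round(4) if k!="clock" else s[k])
    print("tcp panel mm",1e3*R(B[2]).T@(s["tcp_pos"]-[B[0],B[1],0]))
    tip=s["tcp_pos"]+tool(s)[:,2]*.025
    print("tip px",proj(c,[tip]),"pipe pts",proj(c,W(B,np.array([(-80,-45,50),(-40,-45,50),(0,-45,51),(0,45,51),(45,45,50),(105,45,68)])/1e3)).round(0).tolist())
E
python3 -c "from h import *;look('w2')"
```

```text
clock 2.7
tcp_pos [ 0.4709 -0.1913  0.0944]
contact_force [ 0.4348 -0.0204  0.2646]
tcp panel mm [-84.01964965 -46.28483855  94.3891506 ]
tip px [[321.77430409 306.37516193]] pipe pts [[319.0, 280.0], [319.0, 201.0], [318.0, 110.0], [109.0, 111.0], [91.0, -8.0], [19.0, -253.0]]
```

View pics/w2.png

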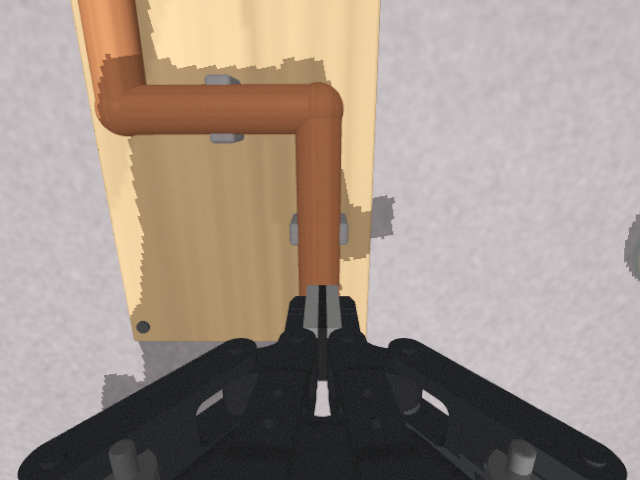

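View pics/w2s.png

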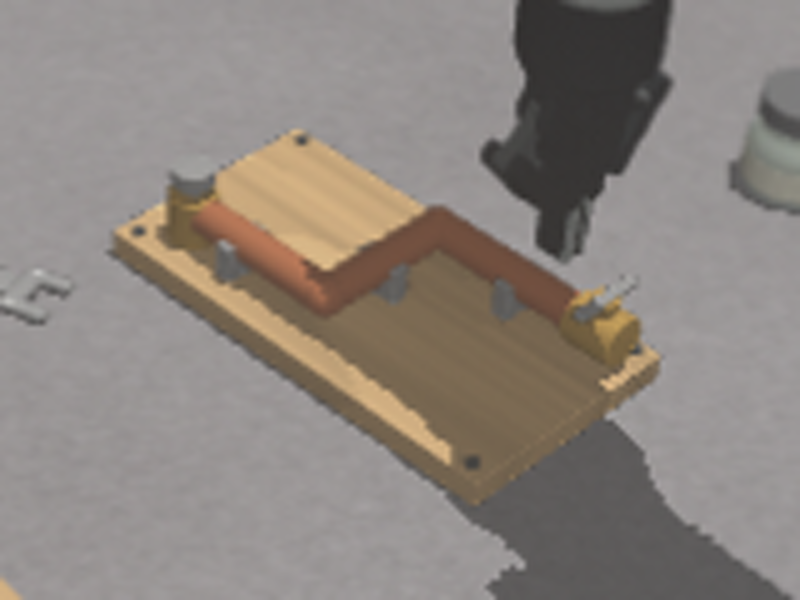

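>>> carry_out:
  moves: "-0.001 0 0.003 0; -0.001 0 0.006 0; -0.001 0 0.009 0; -0.001 0 0.011 0; -0.001 0 0.013 0; -0.001 0 0.014 0; -0.001 0 0.014 0; -0.001 0 0.014 0; -0.001 0 0.014 0; -0.001 0 0.014 0"

```text
clock: 3.63
tcp_pos: [0.4727, -0.1894, 0.0814]
orientation: [0.0, -0.632, 0.775, -0.0]
contact_force: [0.0, -0.5, 0.3]
finger_gap: -0.0002
```

```bash
python3 -c "from h import *;look('w3')"
```

```text
clock 3.6333
tcp_pos [ 0.4727 -0.1894  0.0814]
contact_force [ 0.0442 -0.5496  0.3121]
tcp panel mm [-82.63190037 -44.1305525   81.39730148]
tip px [[321.70713072 306.34725548]] pipe pts [[324.0, 294.0], [324.0, 211.0], [324.0, 113.0], [97.0, 114.0], [76.0, -16.0], [-8.0, -292.0]]
```

View pics/w3.png

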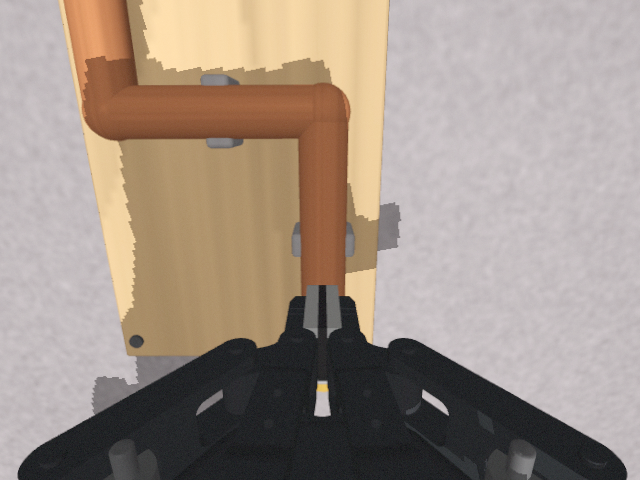

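View pics/w3s.png

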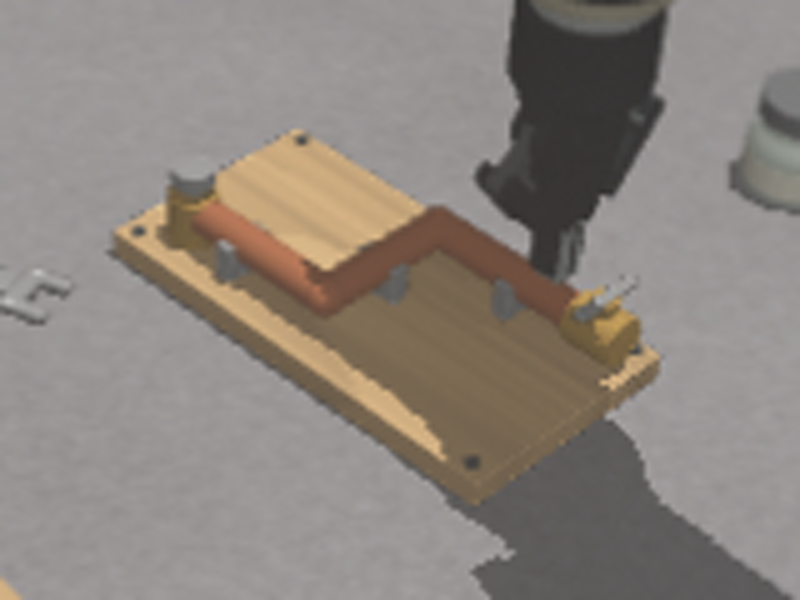

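>>> carry_out:
  moves: "0.001 -0.004 0.001 0; 0.001 -0.013 0.001 0; 0.001 -0.024 0.001 0; 0.001 -0.035 0.001 0; 0.001 -0.046 0.001 0; 0.001 -0.057 0.001 0; 0.001 -0.068 0.001 0; 0.001 -0.077 0.001 0; 0.001 -0.0825 0.001 0; 0.001 -0.0825 0.001 0"

```text
clock: 4.57
tcp_pos: [0.5547, -0.2071, 0.0802]
orientation: [0.0, -0.632, 0.775, -0.0]
contact_force: [0.5, 0.8, -1.0]
finger_gap: 0.0001
```

```bash
python3 -c "from h import *;look('w4')"
```

```text
clock 4.5667
tcp_pos [ 0.5547 -0.2071  0.0802]
contact_force [ 0.5033  0.8184 -0.9982]
tcp panel mm [  1.20634765 -45.06664823  80.23123905]
tip px [[321.71994397 306.38554107]] pipe pts [[322.0, 436.0], [322.0, 374.0], [322.0, 304.0], [128.0, 304.0], [112.0, 209.0], [50.0, 46.0]]
```

View pics/w4.png

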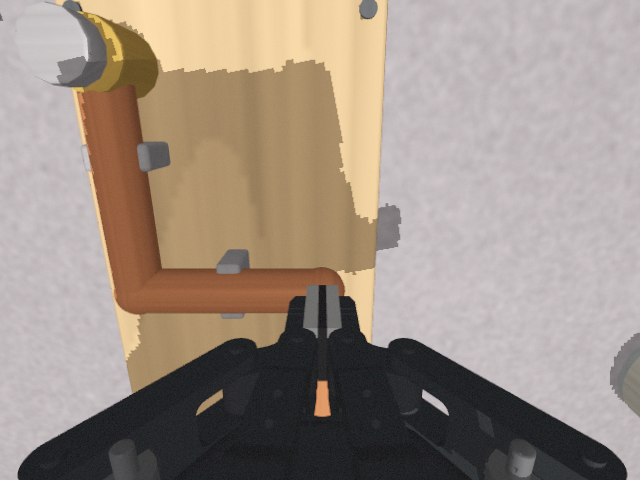

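```bash
python3 - <<'E'
from h import *
from bench import get_calibration
c=get_calibration("wrist")
print(proj(c,W(B,np.array([(0,0,39),(0,30,39),(0,45,39),(45,45,39),(11,0,39),(-11,0,39),(0,0,50)])/1e3)).round(0).tolist())
t=np.linspace(0,6.283,300)
for z in(50,):
  pass
th=np.linspace(0,6.283,200);q=proj(c,W(B,np.c_[11*np.cos(th),0*th+20,39+11*np.sin(th)]/1e3));print(q.min(0),q.max(0))
q=proj(c,W(B,np.c_[105+13*np.cos(th),45+13*np.sin(th),68+0*th]/1e3));print(q.min(0),q.max(0))
E
python3 -c "
import cv2;a=cv2.imread('pics/w4.png')[0:340,0:360];cv2.imwrite('pics/w4c.png',cv2.resize(a,None,fx=1.75,fy=1.75))"
```

```text
[[230.0, 289.0], [170.0, 289.0], [140.0, 289.0], [124.0, 200.0], [228.0, 269.0], [232.0, 309.0], [224.0, 300.0]]
[181.09288314 266.98190579] [197.72693502 312.03851423]
[ 7.53591469 -5.10545075] [87.0234937  82.52007025]
```

View pics/w4c.png

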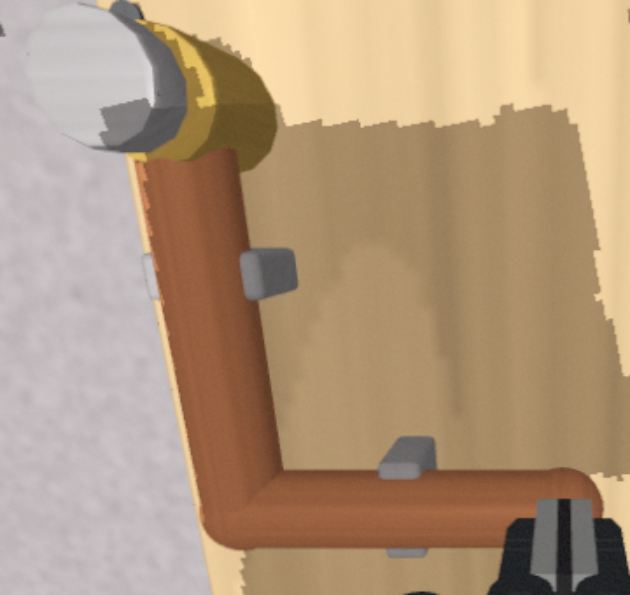

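>>> carry_out:
  moves: "-0.004 0.001 0 0; -0.013 0.001 0 0; -0.025 0.001 0 0; -0.037 0.001 0 0; -0.049 0.001 0 0; -0.061 0.001 0 0; -0.073 0.001 0 0; -0.083 0.001 0 0; -0.09 0.001 0 0; -0.09 0.001 0 0"

```text
clock: 5.5
tcp_pos: [0.5708, -0.1161, 0.0803]
orientation: [0.0, -0.633, 0.774, 0.0]
contact_force: [0.3, 0.4, 0.0]
finger_gap: -0.0003
```

```bash
python3 -c "from h import *;look('w5')"
```

```text
clock 5.5
tcp_pos [ 0.5708 -0.1161  0.0803]
contact_force [0.2726 0.3523 0.0135]
tcp panel mm [-1.1289724  47.31039941 80.31377525]
tip px [[321.68245731 306.37795983]] pipe pts [[493.0, 432.0], [506.0, 370.0], [521.0, 300.0], [327.0, 300.0], [327.0, 204.0], [329.0, 36.0]]
```

View pics/w5.png

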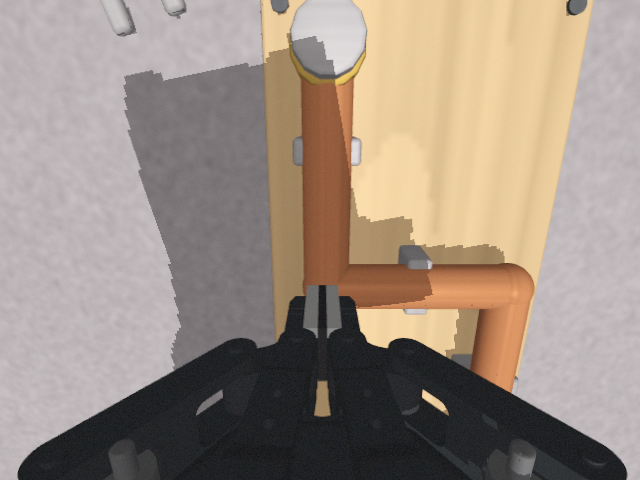

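>>> carry_out:
  moves: "0.001 0 0 0; 0.001 -0.004 0 0; 0.001 -0.012 0 0; 0.001 -0.021 0 0; 0.001 -0.03 0 0; 0.001 -0.039 0 0; 0.001 -0.048 0 0; 0.001 -0.057 0 0; 0.001 -0.064 0 0; 0.001 -0.067 0 0"

```text
clock: 6.43
tcp_pos: [0.6371, -0.1332, 0.0802]
orientation: [0.0, -0.632, 0.775, -0.0]
contact_force: [-0.4, 0.1, -0.3]
finger_gap: 0.0001
```

>>> carry_out:
  moves: "0 0 0 0; 0 0 0 0; 0 0 -0.003 0; 0 0 -0.01 0; 0 0 -0.018 0; 0 0 -0.026 0; 0 0 -0.029 0; 0 0 -0.029 0; 0 0 -0.029 0; 0 0 -0.029 0"

```text
clock: 7.27
tcp_pos: [0.6356, -0.133, 0.1091]
orientation: [-0.0, -0.632, 0.775, 0.0]
contact_force: [0.6, -0.9, 0.1]
finger_gap: 0.0002
```

```bash
python3 -c "from h import *;look('w6')"
```

```text
clock 7.2667
tcp_pos [ 0.6356 -0.133   0.1091]
contact_force [ 0.6499 -0.8712  0.1398]
tcp panel mm [ 65.65032005  43.7064952  109.1450672 ]
tip px [[321.75518693 306.34344246]] pipe pts [[454.0, 473.0], [461.0, 427.0], [470.0, 376.0], [320.0, 376.0], [320.0, 309.0], [319.0, 213.0]]
```

View pics/w6.png

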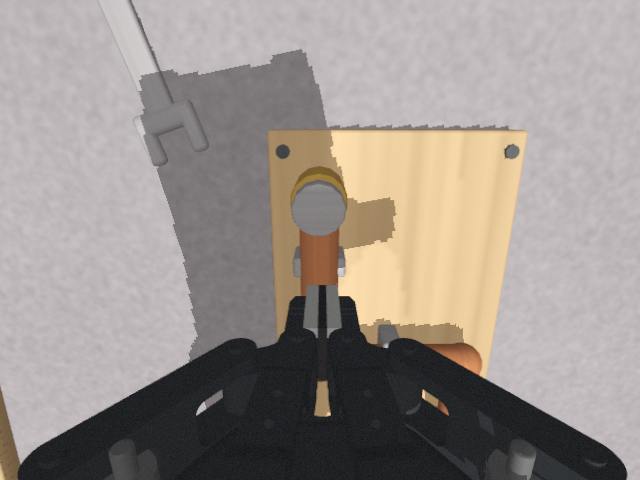

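View pics/w6s.png

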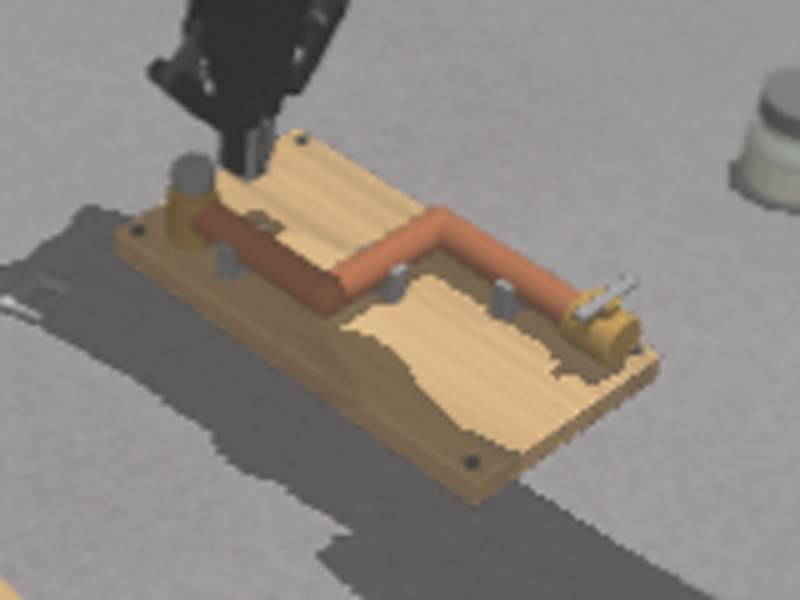

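>>> carry_out:
  moves: "-0.001 -0.004 0 0; -0.001 -0.012 0 0; -0.001 -0.02 0 0; -0.001 -0.028 0 0; -0.001 -0.035 0 0; -0.001 -0.04 0 0; -0.001 -0.04 0 0; -0.001 -0.04 0.004 0; -0.001 -0.04 0.009 0; -0.001 -0.04 0.012 0"

```text
clock: 8.2
tcp_pos: [0.6744, -0.1399, 0.0964]
orientation: [-0.0, -0.632, 0.775, 0.0]
contact_force: [0.2, -0.3, 0.6]
finger_gap: 0.0002
```

```bash
python3 -c "from h import *;look('w7')"
```

```text
clock 8.2
tcp_pos [ 0.6744 -0.1399  0.0964]
contact_force [ 0.153  -0.2683  0.6048]
tcp panel mm [105.13890856  44.66799954  96.37673766]
tip px [[321.73138675 306.35545838]] pipe pts [[455.0, 533.0], [462.0, 491.0], [471.0, 444.0], [321.0, 445.0], [321.0, 383.0], [321.0, 303.0]]
```

View pics/w7.png

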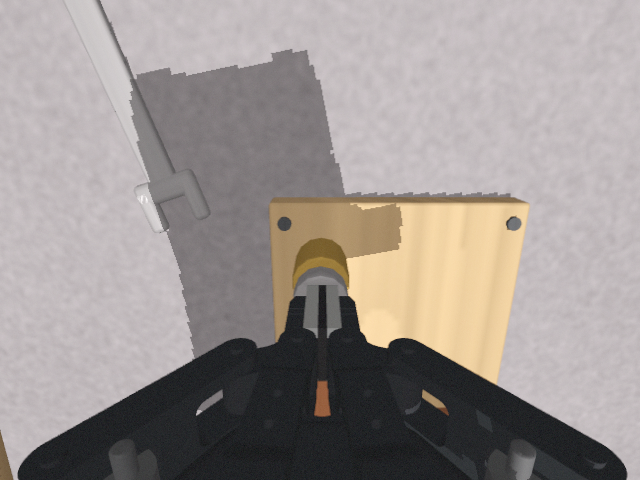

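View pics/w7s.png

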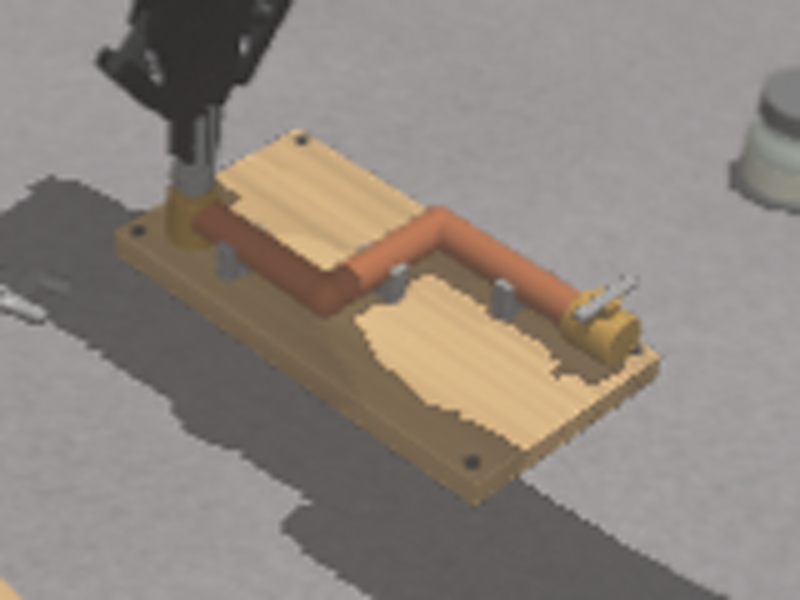

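>>> carry_out:
  moves: "0 0 0.001 0; 0 0 0.002 0; 0 0 0.003 0; 0 0 0.004 0; 0 0 0.005 0; 0 0 0.006 0; 0 0 0.007 0; 0 0 0.007 0; 0 0 0.007 0; 0 0 0.007 0"

```text
clock: 9.13
tcp_pos: [0.6753, -0.14, 0.0905]
orientation: [0.0, -0.632, 0.775, -0.0]
contact_force: [-1.0, 0.8, 3.3]
finger_gap: 0.0
```

```bash
python3 -c "
from bench import readout
s=readout.state();print(s['tcp_pos'],s['contact_force'])"
```

```text
[ 0.67525345 -0.14001148  0.09048343] [-1.02271417  0.7872929   3.33477641]
```

>>> carry_out:
  moves: "0 0 0.001 0; 0 0 0.002 0; 0 0 0.003 0; 0 0 0.0035 0; 0 0 0.004 0; 0 0 0.0045 0; 0 0 0.005 0; 0 0 0.005 0; 0 0 0.005 0; 0 0 0.005 0"

```text
clock: 9.97
tcp_pos: [0.6752, -0.14, 0.0854]
orientation: [0.0, -0.632, 0.775, -0.0]
contact_force: [-0.8, 0.1, 3.9]
finger_gap: 0.0001
```

```bash
python3 -c "
from h import *;look('w8')
from bench import readout
c=readout.state()"
```

```text
clock 9.9667
tcp_pos [ 0.6752 -0.14    0.0854]
contact_force [-0.766   0.0766  3.8903]
tcp panel mm [105.94425741  44.72249735  85.40742498]
tip px [[321.6966049  306.36732237]] pipe pts [[461.0, 553.0], [469.0, 510.0], [479.0, 462.0], [321.0, 463.0], [321.0, 398.0], [321.0, 317.0]]
```

View pics/w8s.png

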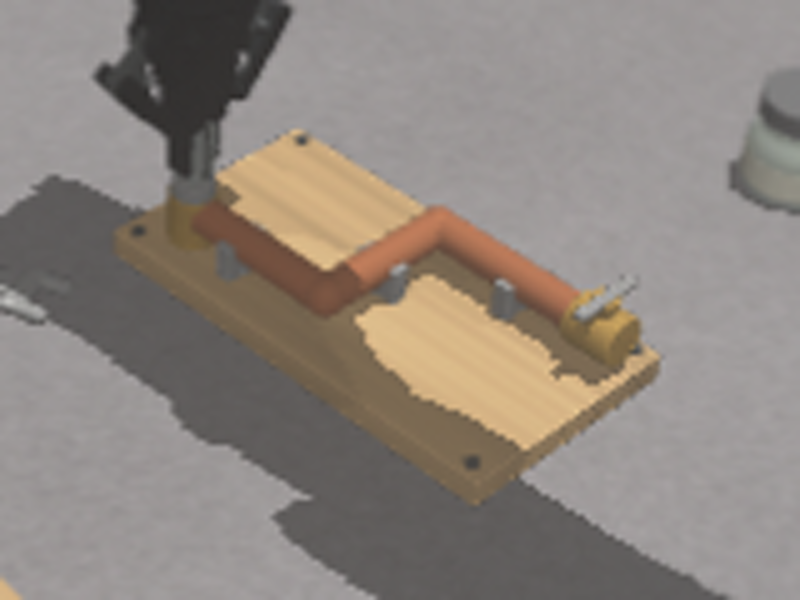

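View pics/w8.png

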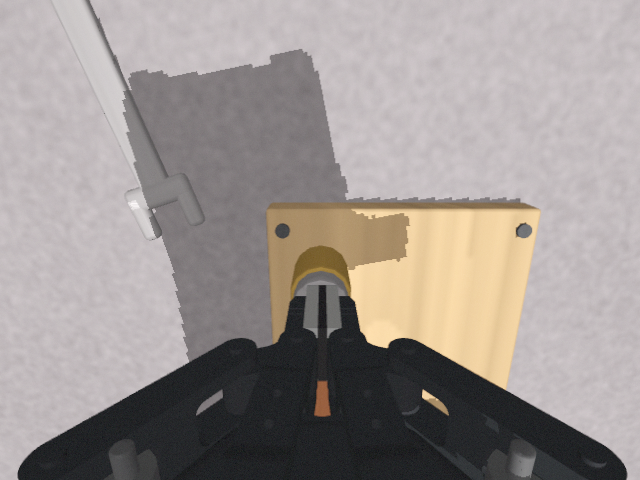

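>>> carry_out:
  moves: "0 0 0.0005 0; 0 0 0.001 0; 0 0 0.0013 0; 0 0 0.0013 0; 0 0 0.0013 0; 0 0 0.0013 0; 0 0 0.0013 0; 0 0 0.0013 0; 0 0 0.0013 0; 0 0 0.0013 0"

```text
clock: 10.9
tcp_pos: [0.6752, -0.1401, 0.0841]
orientation: [0.0, -0.632, 0.775, -0.0]
contact_force: [-0.2, 0.0, 4.4]
finger_gap: 0.0002
```

```bash
python3 -c "
from h import *;look('w9')"
```

```text
clock 10.9
tcp_pos [ 0.6752 -0.1401  0.0841]
contact_force [-2.3840e-01  2.6000e-03  4.3977e+00]
tcp panel mm [105.93904392  44.70027966  84.07189502]
tip px [[321.74840631 306.3656146 ]] pipe pts [[461.0, 555.0], [470.0, 512.0], [480.0, 465.0], [321.0, 465.0], [321.0, 400.0], [321.0, 319.0]]
```

View pics/w9s.png

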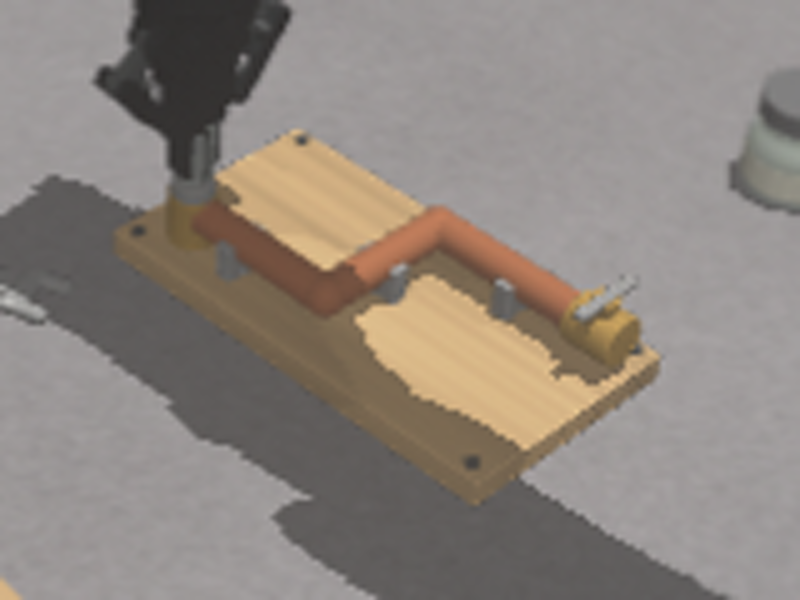

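The cap is about 8.9 mm down at 4.4 N, which fits the spring's expected 4.5 N. The panel hasn't moved in the side view, so I'm handing in.

```bash
python3 -c "
from bench import order;print(order.finish_job())"
```

```text
the job is handed in; nothing more can be done
None
```

I traced the bent pipe from beside the valve, round both elbows, to about 40 mm before the bleeder's axis. I then pressed the bleeder's plunger down and handed the job in at 10.9 s while still holding it.

- **Tracing:** the gripper was closed and pointing straight down, with the fingertips about 5–6 mm above the top of the pipe. Where I checked, they were within about 1–2 mm of the pipe's middle. The worst reading was about 2.3 mm off to the side at the second elbow, while the arm was still settling. No contact showed beyond the roughly 1 N of sensor noise.
- **Bleeder:** the last check put the plunger about 8.9 mm down of its 10 mm travel, pushed with 4.4 N. The spring figures give about 4.5 N there, so the two agree.
- **Other things:** the panel looked unmoved in the side view, and I saw no sign of touching anything else.
- **Disagreement:** the camera fits of the panel's position differed by 1–4 mm, so I used a blend of them. Later wrist views mostly matched it to about 1 mm. The bleeder cap read 2–3 mm off in two of them, but it looked centred under the fingertips before the press.

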